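# Seal the resin specimen in the dry case

### The job

Lay the resin-cast specimen flat on the tray of the open dark grey case, between the two low ribs, then swing the lid shut and press it down against its seal until the spring latch at the front has caught and holds the lid by itself. Do not force it: the case breaks where the robot presses on it with more than 30 N. Leave the other things on the worktop where they are.

Things in the scene. Friction and masses are not known exactly. Their poses are not given: they have to be found in the camera images.
- case: dark grey plastic dry-storage case, fixed to the worktop, 120 (x) x 160 (y) x 60 mm high, walls 5 mm; origin under its centre on the worktop, z up, -x is its front with the steel latch, +x its back with the hinge
- tray (a point): middle of the case's inner floor (inside 110 x 150 mm), 25 mm above the worktop, axes as the case's. Two black ribs (4 mm thick, 60 mm long along y, 8 mm high) stand on it, inner faces 41 mm before and behind this point: the specimen's 74 mm length goes between them, along the case's x
- lid (a joint): angle of the aluminium lid about its hinge, rad: 0 = level and closed at the nominal latch height, grows as it opens, about 1.75 = standing open, leaning back; stops at -0.09 and 1.9. The stiff hinge (0.17 N m) keeps the lid where it is left. Latched, it reads between -0.045 and 0.045 depending on how the latch was set
- lid_hinge (a point): middle of the lid's hinge axis, which runs along the case's y: 63 mm behind the case's origin and 70 mm above the worktop
- lid_edge (a point): middle of the lid's free front edge, 131 mm from the hinge axis, at half the lid's thickness. The lid is a plate 127 x 160 x 8 mm, its mid-plane through the hinge axis; in the middle a steel tongue 24 mm wide goes on to 141 mm from the axis and enters the latch
- lid_pad (a point): middle of the outer face of the round rubber press pad (28 mm across, 4 mm high) on the lid's outer side, 108 mm from the hinge axis and 8 mm outward of the lid's mid-plane; z points out of the lid's outer face (up when closed): the place to press
- bolt (a joint): how far the latch's sprung bevelled bolt is pushed back, m: 0 = fully forward. The lid's tongue pushes it back about 0.004 on the way down; once the tongue is underneath it springs forward to 0: the catch. Pressing the pad to the catch takes 5 to 15 N; 1 mm lower the tongue meets a stiff rubber stop (14 N per mm). Without the catch the lid comes up again
- resin_specimen: the specimen to store: a pale translucent rectangular resin block with an ore slice cast in, 50 (x) x 74 (y) x 20 mm, 0.11 kg, loose on the worktop; origin at the middle of its underside
- ore_specimen: bystander, loose: bare cut ore piece with bevelled corners, dark, opaque, 48 x 72 x 21 mm; origin at the middle of its underside. It, the resin specimen and the steel block may lie in any of three places
- rust_block: bystander, loose: rusty steel block 58 x 84 x 17 mm; origin at the middle of its underside
- vial: bystander, loose: small glass vial 24 mm across and 57 mm high with a pale cap, standing; origin at the middle of its underside
- crucible: bystander, loose: pale crucible 46 mm across and 36 mm high; origin at the middle of its underside
- tape_roll: bystander, loose: roll of tape 96 mm across and 24 mm high, lying flat; origin at the middle of its underside
- latch (a point): nominal middle of the latch, on the case's front, 85 mm before the case's origin, 75 mm above the worktop. The latch is a dark steel bracket 32 mm wide, reaching 105 mm before the origin and about 87 mm high. Somebody has set its true height anywhere within 5.5 mm above or below nominal; no reading gives that height
- seal_top (a point): nominal top of the soft black rubber seal along the front rim, 57 mm before the case's origin, 74 mm above the worktop; it yields up to 15 mm, 3 N at first touch and 0.85 N more per mm, and pushes an unlatched lid up
Not all that is in view belongs to the job. Leave any green look-alike of the resin_specimen alone.

How it is judged:
On the way, in this order (a step that is already met when the one before it is completed fails the run):
1. the resin specimen lies flat on the tray between the ribs, let go (z of resin_specimen in the frame of tray between -0.003 and 0.004 m and x of resin_specimen in the frame of tray between -0.01 and 0.01 m and y of resin_specimen in the frame of tray between -0.04 and 0.04 m and contact force between the fingers and resin_specimen below 0.1 N), for 0.2 s.
2. the lid is swung down to the seal (value of joint lid below 0.2 rad).
At the end, for the whole second after the job is handed in: The resin specimen lies flat on the tray between the ribs (within 10 mm of the tray's middle along the case's x, 40 mm along y); the lid is below 0.055 rad with the bolt sprung forward over its tongue (less than 1.5 mm back), held against the seal by the latch alone (value of joint lid below 0.055 rad and value of joint bolt below 0.0015 m and z of resin_specimen in the frame of tray between -0.003 and 0.004 m and x of resin_specimen in the frame of tray between -0.01 and 0.01 m and y of resin_specimen in the frame of tray between -0.04 and 0.04 m); the robot touches nothing.
It fails at once if the robot presses on the case or any part of it with more than 30 N (contact force between any of the fingers, the arm and case above 30 N).
It fails at once if a bystander is moved by more than 30 mm (distance of any of ore_specimen, rust_block, vial, crucible, tape_roll from where it was at the start of the episode above 0.03 m).
It also fails if it takes over 64 s, if anything falls off the work surface, if the arm or the gripper's body presses on something with over 40 N, if the wrist force passes 120 N, or if a joint passes its speed limit or range.

### The arm

A 6-joint arm with a two-finger parallel gripper is mounted at the origin on a cart in front of the work surface, level with it; the furniture and walls round the work are solid. World frame = base frame: x ahead of the robot, y to its left, z up, the work surface at z = 0. Lengths are in m, angles in rad, forces in N, time in s.
With the tool pointing down it reaches from about 0.375 to 0.9 m from the base axis. Payload 3.1 kg.
Tool frame: the origin (TCP) lies midway between the tips of the shut fingers; the grasp point (between the pads) lies 19 mm behind it; z points along the fingers, y is the line along which they close (so a half turn about z gives the same grasp; the last joint's range is limited). The gripper opens to 87 mm and grips with 3 to 60 N. Pads are 19 mm wide; open, the fingers measure 117 mm over their backs; the gripper's body (75 mm by 190 mm) begins 51 mm behind the grasp point.
Start: joints at [1.028, 0.527, 1.433, -0, 1.181, -0.178], TCP at [0.223, 0.584, 0.223] pointing down, gripper open.
Joint ranges: [-3.08, 3.08], [-0.75, 2.2], [0.22, 2.44], [-1.43, 4.57], [0, 2.65], [-2.85, 2.85]. Speed limits (rad/s): [2.79, 2.79, 3.14, 3.14, 3.14, 3.14].

### API

Orientations are given as a unit quaternion [x, y, z, w].
In Python, from rig import status, imaging, order gives the robot as it stands.
- The arm moves only by the tool arm_command, never from a script. Its argument "deltas" is one flat list of numbers, 5 for each row, row after row: the opening, from -1 (shut) to 1 (fully open), so that 0 is half open, then the shift along the tool's x, y, z in m, then the turn about the tool's z in rad. In form: [gripper, tx, ty, tz, roll, gripper, tx, ty, tz, roll, ...]. A call has 1 to 12 rows; each row shifts and turns the commanded pose from where the row before left it, along the tool's axes as they then stand; what a row does not reach is not made up. A row lasts 1/8 s, in which the tool goes at most 62.5 mm and 10.7 degrees, less where a joint would pass 70% of its speed; a pose out of reach is approached as far as the arm can. A call with a gripper value outside its range is refused whole. The fingers move at their own pace and stop on an object; "newtons" is the grip in N (left out, the last holds). Time passes only in rows, so rows that do not move let the fingers close. It gives the time, the measured TCP pose, the force, the opening and the grip force at its end, in the units of the state.
- status.get_obs(): the state, without advancing time (a new reading comes with each control period).
- imaging.camera(name): name is "side" or "top" or "wrist"; returns (picture, depth): 400x640x3 uint8, red, green, blue; 400x640 float32, m along the optical axis (not along the pixel's ray), 0 where there is no reading.
- imaging.camera_params(name): a dict with "intrinsics" (3x3 intrinsics, pixels), "camera_from_world" (4x4, takes a point from world to camera coordinates). Camera axes: x right, y up, looking along -z (the intrinsics and any distortion apply to the point x, -y, -z); pixel columns grow to the right and rows downward; lengths in m; the calibration is good to about 2 mm. A picture is of the moment at which its call begins: read the wrist's pose just before it. camera_params takes no time and is no camera call; for the wrist camera it gives the pose at the moment of the call.
- order.hand_in(): hands the job in; it is judged then, once.
The state is a dict: "time": time; "q": joint angles; "joint_velocities": joint speeds; "joint_torque": joint torques, N m; "position": TCP position; "tool_rot": TCP orientation; "ft_force": force on the tool from outside, world axes, zero at the start; "moment": the same for the moment, N m; "grip_width": finger opening in m; "grip_force": force on a finger pad.
Only numpy, scipy, OpenCV 4.12 (cv2) and the standard library are available. Lean on these libraries where they do the work, as an engineer would, in place of code of your own. Each camera call takes 0.05 s, during which the arm holds its last target. There are 200 camera calls.

## Working session

There is one attempt and no reset: what is moved stays moved. The work goes in short steps, Python scripts to look and compute and a tool call to move; the robot and the scene stay as the last step left them, time stands still between calls to the robot, and variables do not carry over. Pictures are saved under pics/ and viewed, at most 10 in all, crops included, and the job is handed in when it is done.

Besides the shell and the picture viewer there is one more tool, called after ">>>" as name(argument=value, ...) on one line, values as JSON. arm_command: Moves the arm, as the interface text tells. Its arguments: {"type":"object","properties":{"deltas":{"type":"array"},"newtons":{"type":"number"}},"required":["deltas"]}

```bash
mkdir -p pics; cat > h.py <<'E'
import numpy as np, cv2
from rig import status, imaging, order
def grab(name,png=None):
    p=imaging.camera_params(name); im,d=imaging.camera(name)
    if png: cv2.imwrite('pics/'+png,im[:,:,::-1])
    return im,d,p
def world(p,d):
    K=np.array(p["intrinsics"]);T=np.linalg.inv(np.array(p["camera_from_world"]))
    v,u=np.mgrid[:d.shape[0],:d.shape[1]]
    X=np.stack([(u-K[0,2])/K[0,0]*d,-(v-K[1,2])/K[1,1]*d,-d,np.ones_like(d)],-1)
    W=X@T.T; W[d<=0]=np.nan
    return W[...,:3]
E
python3 - <<'E'
from h import *
a=[]
for n in("top","side"):
    im,d,p=grab(n,n+"1.png"); np.savez(n+"1.npz",im=im,d=d,W=world(p,d)); print({k:np.round(v,3).tolist() for k,v in p.items()} if 1 else'')
    a.append(im)
print(status.get_obs())
E
```

```text
{'intrinsics': [[387.263, 0.0, 322.053], [0.0, 387.263, 196.226], [0.0, 0.0, 1.0]], 'camera_from_world': [[-0.024, -1.0, -0.006, 0.069], [0.996, -0.024, 0.091, -0.541], [-0.091, -0.003, 0.996, -1.16], [0.0, 0.0, 0.0, 1.0]]}
{'intrinsics': [[420.167, 0.0, 314.775], [0.0, 420.167, 200.849], [0.0, 0.0, 1.0]], 'camera_from_world': [[0.978, -0.21, 0.007, -0.512], [0.123, 0.597, 0.793, -0.162], [-0.171, -0.774, 0.609, -1.143], [0.0, 0.0, 0.0, 1.0]]}
{'time': 0.1, 'q': array([ 1.02752044e+00,  5.28364306e-01,  1.43380453e+00,  1.59197430e-05,
        1.18136949e+00, -1.78521034e-01]), 'joint_velocities': array([-0.00223533, -0.00092161, -0.00208995,  0.0009594 ,  0.0005281 ,
        0.0003409 ]), 'joint_torque': array([ 9.57651264e-05, -4.40984881e+01, -1.77149159e+01,  6.34481013e-02,
        5.32611029e-02, -6.21454410e-05]), 'position': array([0.22258093, 0.58331035, 0.22166528]), 'tool_rot': array([ 1.81370973e-01,  9.83414269e-01, -9.07568956e-04, -3.50410589e-04]), 'ft_force': array([-0.58582171,  0.40129997,  0.28999165]), 'moment': array([0.01195716, 0.00200404, 0.01927289]), 'grip_force': 0.0, 'grip_width': 0.0871218109950758}
```

View pics/top1.png

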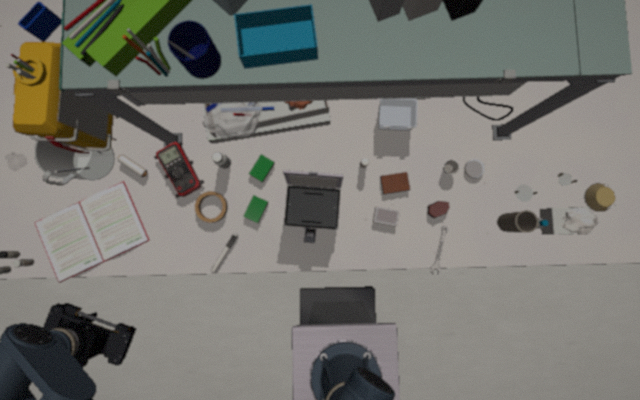

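View pics/side1.png

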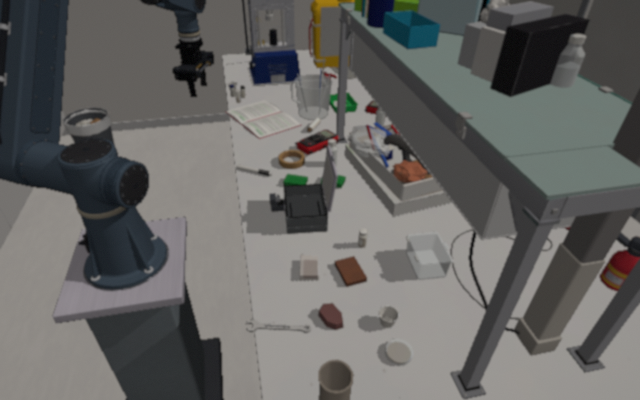

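Top view: the case is at (312,207). Candidates for the specimen are the pale block (385,217), the dark bevelled ore piece (438,210), the rusty block (395,183), and the green look-alikes (262,168) and (256,209). The pale translucent block at (385,217) fits the description. I'll confirm it in a crop and measure.

```bash
python3 - <<'E'
from h import *
z=np.load("top1.npz");im,W=z["im"],z["W"]
c=im[150:260,270:460,::-1]
cv2.imwrite("pics/crop1.png",cv2.resize(c,None,fx=4,fy=4,interpolation=cv2.INTER_CUBIC))
H=W[...,2]
v,u=np.mgrid[:400,:640]
def box(n,m):
    q=W[m][:,:2].astype(np.float32); r=cv2.minAreaRect(q*1000); print(n,m.sum(),np.round(r[0],1),np.round(r[1],1),round(r[2],1),'z',np.round(np.nanpercentile(W[m][:,2],[5,50,95]),4))
win=lambda a,b,c,d:(u>a)&(u<b)&(v>c)&(v<d)
for n,w in dict(resin=win(365,405,200,235),rust=win(375,415,168,198),ore=win(422,455,195,225),vial=win(352,375,150,190),case=win(278,350,165,248)).items():
    box(n,w&(H>0.010)&(H<0.3))
print('floor',np.nanmedian(H[win(340,365,200,250)]))
m=win(278,350,165,248)
for lo,hi in((.015,.035),(.05,.085),(.1,.25)): box((lo,hi),m&(H>lo)&(H<hi))
# shelf extents
s=np.isfinite(H)&(H>0.25)&(v<130)&win(100,520,0,130); print('shelf x min',np.percentile(W[s][:,0],1),np.percentile(H[s],[1,50]))
E
```

```text
resin 401 [ 477.  -138.2] [73.7 49.8] 77.8 z [0.0164 0.0203 0.0242]
rust 515 [ 579.7 -171.3] [58.4 85.2] 7.9 z [0.0132 0.0172 0.021 ]
ore 272 [ 496.  -299.9] [43.1 68.5] 24.4 z [0.0161 0.0209 0.0246]
vial 71 [640.2 -75.3] [21.7 23.7] 39.2 z [0.0205 0.056  0.0596]
case 3183 [497.6  86.9] [160.1 186.8] 84.1 z [0.0226 0.0289 0.1984]
floor 0.00039672893978570656
(0.015, 0.035) 1777 [505.5  86.3] [150.7 115.4] 84.2 z [0.022  0.0257 0.0303]
(0.05, 0.085) 529 [486.5  88.2] [160.2 164.3] 84.0 z [0.0557 0.0646 0.0835]
(0.1, 0.25) 728 [579.6  78.3] [159.1  21.9] 84.1 z [0.1078 0.1708 0.2027]
shelf x min 0.7137105913056636 [0.29955868 0.50193626]
```

View pics/crop1.png

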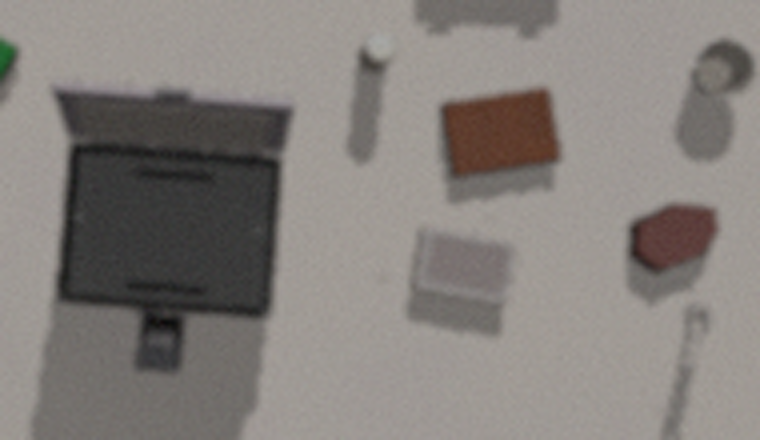

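The crop confirms it: the pale block at crop (463,265) has a slice visible inside. Next I'll work out the wrist camera mounting and the first move.

```bash
cat >> h.py <<'E'
from scipy.spatial.transform import Rotation as R
def to(x,y,z,psi=None):
    """print roll needed first, then tool-axis shift after it"""
    o=status.get_obs(); Rt=R.from_quat(o["tool_rot"]); ty=Rt.as_matrix()[:,1]
    cur=np.arctan2(ty[1],ty[0]); roll=0
    if psi is not None: roll=-((psi-cur+np.pi)%(2*np.pi)-np.pi)
    s=(Rt*R.from_euler('z',roll)).inv().apply(np.array([x,y,z])-o["position"])
    print('t',round(o["time"],2),'pos',o["position"].round(4),'psi',round(np.degrees(cur),2),'roll',round(roll,4),'shift',s.round(4),'F',o["ft_force"].round(1))
E
python3 - <<'E'
from h import *
o=status.get_obs();p=imaging.camera_params("wrist")
T=np.linalg.inv(np.array(p["camera_from_world"]));Rt=R.from_quat(o["tool_rot"])
print("cam in tool",Rt.inv().apply(T[:3,3]-o["position"]),"axes in tool cols\n",(Rt.as_matrix().T@T[:3,:3]).round(3),p["intrinsics"])
to(.47,.086,.30,np.radians(83.9))
E
```

```text
cam in tool [ 6.91943732e-02  5.67607055e-05 -1.62629353e-01] axes in tool cols
 [[ 0.001  0.968  0.249]
 [ 1.    -0.001  0.   ]
 [ 0.001  0.249 -0.968]] [[340.70959114   0.         325.04850696]
 [  0.         340.70959114 199.75382986]
 [  0.           0.           1.        ]]
t 0.1 pos [0.2226 0.5833 0.2217] psi 69.1 roll -0.2583 shift [-0.2988 -0.4683 -0.0778] F [-0.6  0.4  0.3]
```

>>> arm_command(deltas=[1,0,0,-0.0389,-0.129,1,0,0,-0.0389,-0.1293,1,-0.0299,-0.0468,0,0,1,-0.0299,-0.0468,0,0,1,-0.0299,-0.0468,0,0,1,-0.0299,-0.0468,0,0,1,-0.0299,-0.0468,0,0,1,-0.0299,-0.0468,0,0,1,-0.0299,-0.0468,0,0,1,-0.0299,-0.0468,0,0,1,-0.0299,-0.0468,0,0,1,-0.0299,-0.0468,0,0], newtons=15)

```text
time: 1.6
position: [0.4708, 0.085, 0.3002]
tool_rot: [0.053, 0.999, 0.0, -0.0]
ft_force: [0.9, 0.3, -0.1]
grip_width: 0.0873
grip_force: 0.0
```

>>> arm_command(deltas=[1,0,0,0,0,1,0,0,0,0])

```text
time: 1.85
position: [0.4698, 0.0869, 0.2999]
tool_rot: [0.054, 0.999, 0.0, -0.001]
ft_force: [-1.1, 0.4, -0.5]
grip_width: 0.0869
grip_force: 0.0
```

```bash
python3 - <<'E'
from h import *
im,d,p=grab("wrist","w1.png"); np.savez("w1.npz",im=im,d=d,W=world(p,d)); to(.477,-.138,.15,np.radians(-12.2))
E
```

```text
t 1.9 pos [0.4696 0.0875 0.3   ] psi 83.93 roll 1.6777 shift [-0.2188  0.0552  0.1498] F [ 0.2 -0.5  0.1]
```

View pics/w1.png

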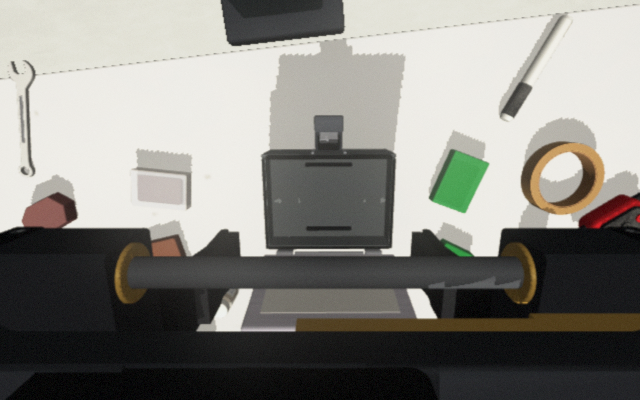

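The wrist view shows the open tray with its ribs at (328,164) and (328,228), the latch at (328,132), and the resin block at (160,188). I'll refine the tray and resin poses from this.

```bash
python3 - <<'E'
from h import *
z=np.load("w1.npz");im,W=z["im"],z["W"];g=im.astype(int).sum(2)
v,u=np.mgrid[:400,:640];H=W[...,2]
def box(n,m):
    n_,l,s,_=cv2.connectedComponentsWithStats(m.astype(np.uint8)); m=l==1+np.argmax(s[1:,4])
    r=cv2.minAreaRect((W[m][:,:2]*1000).astype(np.float32)); print(n,m.sum(),np.round(r[0],1),np.round(r[1],1),round(r[2],1),'z',np.nanmedian(H[m]).round(4),'mean',W[m].mean(0).round(4)); return np.array(r[0])
fin=np.isfinite(H)
def win(a,b,c,d):return fin&(u>a)&(u<b)&(v>c)&(v<d)
r1=box('ribF',win(295,362,158,170)&(g<80)); r2=box('ribB',win(295,362,222,234)&(g<80)); print('mid',(r1+r2)/2,'sep',np.hypot(*(r1-r2)),np.degrees(np.arctan2(*(r2-r1)[::-1])))
box('floor',win(266,392,154,245)&(H>.018)&(H<.029))
rim=win(255,402,146,246)&(H>.05)&(H<.066); box('rim',rim)
box('resin',win(120,200,165,215)&(H>.012)&(H<.03))
lat=win(305,352,105,152)&(H>.04); box('latch',lat); print(np.percentile(H[lat],[50,90,97]))
rp=win(255,402,146,152)&(H>.05)&(H<.09)&((u<305)|(u>350)); print('front rim/seal z',np.percentile(H[rp],[10,50,90]))
E
```

```text
Traceback (most recent call last):
ValueError: attempt to get argmax of an empty sequence
```

```bash
python3 - <<'E'
from h import *
z=np.load("w1.npz");im,W=z["im"],z["W"];g=im.astype(int).sum(2)
v,u=np.mgrid[:400,:640];H=W[...,2];fin=np.isfinite(H)
def box(n,m):
    n_,l,s,_=cv2.connectedComponentsWithStats(m.astype(np.uint8))
    if n_<2: print(n,'none');return np.zeros(2)
    m=l==1+np.argmax(s[1:,4])
    r=cv2.minAreaRect((W[m][:,:2]*1000).astype(np.float32)); print(n,m.sum(),np.round(r[0],1),np.round(r[1],1),round(r[2],1),'z',np.nanmedian(H[m]).round(4)); return np.array(r[0])
def win(a,b,c,d):return fin&(u>a)&(u<b)&(v>c)&(v<d)
print(g[154:176,328],g[220:240,328]); 
t1=g[158:172,300:358].min()+45; t2=g[222:236,300:358].min()+45
r1=box('ribF',win(295,362,158,172)&(g<t1)); r2=box('ribB',win(295,362,222,236)&(g<t2)); print('mid',(r1+r2)/2,'sep',np.hypot(*(r1-r2)),np.degrees(np.arctan2(*(r2-r1)[::-1])))
box('floor',win(266,392,154,245)&(H>.018)&(H<.029))
box('rim',win(255,402,146,246)&(H>.05)&(H<.066))
box('resin',win(120,200,165,215)&(H>.012)&(H<.03))
lat=win(305,352,105,152)&(H>.04); box('latch',lat); print(np.percentile(H[lat],[50,90,97]))
E
```

```text
[190 151 134 133 150 233 269 263 208 140 128 136 194 251 266 267 267 266
 258 276 265 257] [256 247 255 246 248 242 148  89 102 103 172 235 246 248 250 233 187 167
 160 153]
ribF 135 [464.3  92.3] [57.  3.] 84.0 z 0.0331
ribB 129 [549.5  83.2] [57.1  3.4] 83.9 z 0.0329
mid [506.86373901  87.75937653] sep 85.65593500636207 -6.058281328908724
floor 8548 [510.8  87.8] [151.5 104.7] 83.9 z 0.0253
rim 1684 [504.2  88.1] [160.8 119.4] 83.9 z 0.0595
resin 2144 [ 476.1 -135.8] [74.3 50.5] 77.5 z 0.0202
latch 1010 [425.   98.5] [36.5 41.7] 83.9 z 0.0817
[0.08167469 0.08422676 0.08482771]
```

>>> arm_command(deltas=[1,0,0,0,0.18,1,0,0,0,0.18,1,0,0,0,0.18,1,0,0,0,0.18,1,0,0,0,0.18,1,0,0,0,0.18,1,0,0,0,0.18,1,0,0,0,0.18,1,0,0,0,0.18,1,0,0,0,0.061,1,-0.055,0.0138,0,0,1,-0.055,0.0138,0,0])

```text
time: 3.4
position: [0.4734, -0.0253, 0.3005]
tool_rot: [0.778, 0.629, 0.0, 0.0]
ft_force: [1.2, -0.2, -1.3]
grip_width: 0.0868
grip_force: 0.0
```

>>> arm_command(deltas=[1,-0.055,0.0138,0.04,0,1,-0.055,0.0138,0.04,0,1,0,0,0.035,0,1,0,0,0.035,0,1,0,0,0,0])

```text
time: 4.03
position: [0.4748, -0.1263, 0.1563]
tool_rot: [0.779, 0.627, -0.001, -0.003]
ft_force: [0.4, 0.8, -0.2]
grip_width: 0.0868
grip_force: 0.0
```

```bash
python3 - <<'E'
from h import *
im,d,p=grab("wrist","w2.png"); W=world(p,d);H=W[...,2]
m=(H>.014)&(H<.026)
n,l,s,c=cv2.connectedComponentsWithStats(m.astype(np.uint8))
for i in range(1,n):
    if s[i,4]>500:
        r=cv2.minAreaRect((W[l==i][:,:2]*1000).astype(np.float32));print(c[i].round(),s[i,4],np.round(r[0],1),np.round(r[1],1),round(r[2],1),np.median(H[l==i]).round(4))
to(.4765,-.1365,.004,np.radians(-12.4))
E
```

```text
[323.  24.] 594 [500.5   8. ] [  1.6 117.3] 84.2 0.0208
[450. 205.] 5033 [ 579.9 -169.8] [58.2 84.2] 7.5 0.0173
[333. 199.] 4317 [ 477.2 -136.4] [73.4 50. ] 78.0 0.0204
t 4.08 pos [ 0.4762 -0.1271  0.1579] psi -12.29 roll 0.0018 shift [-0.0093  0.0027  0.1539] F [0.8 0.1 0.4]
```

View pics/w2.png

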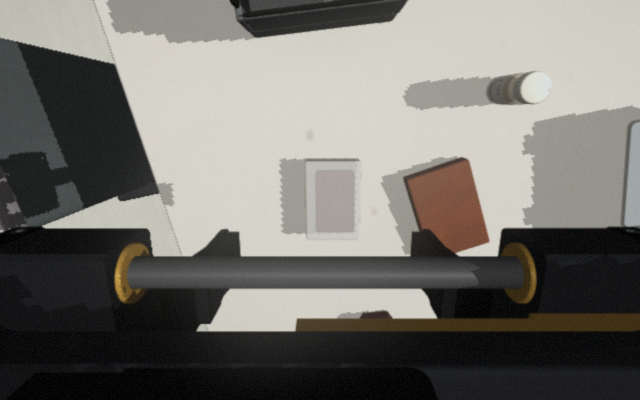

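The block at (333,199) sits cleanly between the fingers, and the rusty block's edge is about 10 mm clear of the finger. I'll descend and grip.

>>> arm_command(deltas=[0.7,-0.0092,0.003,0.03,0.002,0.7,0,0,0.04,0,0.7,0,0,0.04,0,0.7,0,0,0.03,0,0.7,0,0,0.013,0,0.7,0,0,0,0,-0.2,0,0,0,0,-0.2,0,0,0,0,-0.2,0,0,0,0,-0.2,0,0,0,0], newtons=15)

```text
time: 5.32
position: [0.4781, -0.1386, 0.006]
tool_rot: [0.78, 0.626, 0.0, 0.001]
ft_force: [-0.1, 1.0, 6.0]
grip_width: 0.0498
grip_force: 15.0
```

>>> arm_command(deltas=[-0.2,0,0,0,0,-0.2,0,0,0,0])

```text
time: 5.58
position: [0.4781, -0.1386, 0.006]
tool_rot: [0.78, 0.626, 0.0, 0.001]
ft_force: [-0.3, 1.0, 6.4]
grip_width: 0.0497
grip_force: 15.0
```

>>> arm_command(deltas=[-0.2,0,0,-0.03,0,-0.2,0,0,-0.05,-0.18,-0.2,0,0,-0.05,-0.18,-0.2,0,0,-0.03,-0.18,-0.2,0,0,0,-0.18,-0.2,0,0,0,-0.18,-0.2,0,0,0,-0.18,-0.2,0,0,0,-0.18,-0.2,0,0,0,-0.18,-0.2,0,0,0,-0.18,-0.2,0,0,0,-0.061,-0.2,0,0,0,0])

```text
time: 7.08
position: [0.4773, -0.1382, 0.165]
tool_rot: [0.055, 0.999, 0.0, -0.0]
ft_force: [1.0, 0.9, -0.7]
grip_width: 0.0498
grip_force: 15.0
```

```bash
python3 - <<'E'
from h import *
to(.508,.0877,.166,np.radians(83.94))
E
```

```text
t 7.08 pos [ 0.4773 -0.1382  0.165 ] psi 83.73 roll -0.0036 shift [-0.0067  0.2278 -0.0009] F [ 1.   0.9 -0.7]
```

>>> arm_command(deltas=[-0.2,0,0.038,0,-0.0036,-0.2,-0.0013,0.038,0,0,-0.2,-0.0013,0.038,0,0,-0.2,-0.0013,0.038,0,0,-0.2,-0.0013,0.038,0,0,-0.2,-0.0013,0.038,0,0,-0.2,0,0,0.04,0,-0.2,0,0,0.02,0,-0.2,0,0,0,0,-0.2,0,0,0,0])

```text
time: 8.32
position: [0.5087, 0.0876, 0.1058]
tool_rot: [0.053, 0.999, 0.0, 0.0]
ft_force: [-0.0, -0.3, -1.5]
grip_width: 0.0501
grip_force: 15.0
```

```bash
python3 - <<'E'
from h import *
im,d,p=grab("wrist","w3.png"); W=world(p,d); np.savez("w3.npz",im=im,d=d,W=W);to(.508,.0877,.029,np.radians(83.94))
E
```

```text
t 8.38 pos [0.509  0.0875 0.1061] psi 83.95 roll 0.0002 shift [0.0011 0.0001 0.0771] F [ 0.1 -0.5 -0.4]
```

View pics/w3.png

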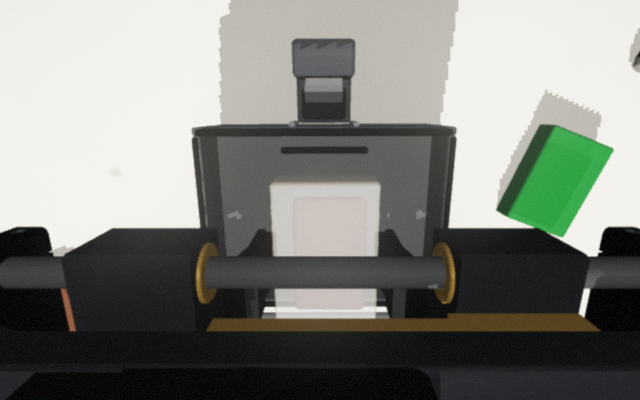

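The specimen is in hand, with its front edge at row ~178 and the front rib at row ~150. I'll measure the fore-aft offset.

```bash
python3 - <<'E'
from h import *
z=np.load("w3.npz");im,W=z["im"],z["W"];g=im.astype(int).sum(2);H=W[...,2]
c=np.cos(np.radians(-6.06));s=np.sin(np.radians(-6.06));ex=np.array([c,s])
o=np.array([.5068,.0878]); X=(W[...,:2]-o)@ex; Y=(W[...,:2]-o)@np.array([-s,c])
v,u=np.mgrid[:400,:640]
m=(u>285)&(u<365)&(v>160)&(v<230)&(H>.1)
xs=[X[:,k][m[:,k]].min() for k in range(290,362)]; print('front edge x',np.median(xs),'top z',np.median(H[m]))
mm=(v>195)&(v<220)&(u>255)&(u<395)&(H>.1)&(g>350);print('Y range',Y[mm].min(),Y[mm].max())
t=(u>280)&(u<370)&(v>143)&(v<158); gg=np.where(t,g,999); r=t&(g<gg.min()+60); print('rib x',np.median(X[r]),X[r].min(),X[r].max(),np.median(H[r]),'Y',Y[r].min(),Y[r].max(), r.sum())
print('tcp X',(status.get_obs()["position"][:2]-o)@ex)
E
```

```text
front edge x -0.03766361079208591 top z 0.12006705112739136
Y range -0.024693936396138292 0.025273129023233858
rib x nan nan nan nan Y nan nan 501
tcp X 0.0022068671782144297
```

>>> arm_command(deltas=[-0.2,-0.0005,0,0.03,0,-0.2,0,0,0.02,0,-0.2,0,0,0.015,0,-0.2,0,0,0.006,0,-0.2,0,0,0.002,0,-0.2,0,0,0,0])

```text
time: 9.12
position: [0.5091, 0.0876, 0.0327]
tool_rot: [0.052, 0.999, 0.0, 0.0]
ft_force: [-0.5, -0.9, -1.3]
grip_width: 0.0501
grip_force: 15.0
```

>>> arm_command(deltas=[-0.2,0,0,0.001,0,-0.2,0,0,0.0005,0,-0.2,0,0,0,0])

```text
time: 9.5
position: [0.5089, 0.0877, 0.031]
tool_rot: [0.052, 0.999, 0.0, 0.0]
ft_force: [0.1, 0.0, 0.4]
grip_width: 0.0498
grip_force: 15.0
```

>>> arm_command(deltas=[0.3,0,0,0,0,0.5,0,0,0,0,0.5,0,0,0,0,0.5,0,0,-0.02,0,0.5,0,0,-0.04,0,0.5,0,0,-0.05,0,0.5,0,0,-0.05,0,0.5,0,0,-0.05,0,0.5,0,0,-0.04,0,0.5,0,0,0,0])

```text
time: 10.75
position: [0.5107, 0.0876, 0.2843]
tool_rot: [0.052, 0.999, 0.0, 0.004]
ft_force: [-0.3, 0.7, -0.8]
grip_width: 0.0651
grip_force: 0.0
```

```bash
python3 - <<'E'
from h import *
im,d,p=grab("wrist","w4.png"); W=world(p,d);H=W[...,2]
th=np.radians(-6.06);ex=np.array([np.cos(th),np.sin(th)]);ey=np.array([-ex[1],ex[0]])
o=np.array([.5068,.0878]); X=(W[...,:2]-o)@ex; Y=(W[...,:2]-o)@ey
m=(abs(X)<.05)&(abs(Y)<.06)&(H>.038)&(H<.055)
r=cv2.minAreaRect((np.c_[X[m],Y[m]]*1000).astype(np.float32));print('specimen in tray',m.sum(),r,'z',np.percentile(H[m],[5,50,95]))
a,b=W.shape[:2]
# lid from top view
z=np.load("top1.npz")["W"]; x=(z[...,:2]-o)@ex; y=(z[...,:2]-o)@ey; h=z[...,2]
L=(h>.09)&(h<.25)&(x>.04)&(x<.13)&(abs(y)<.07); f=np.polyfit(h[L],x[L],1); print('lid slope',f,'angle',np.pi/2+np.arctan(f[0]),'top z',np.percentile(h[L],99),'x at',x[L][h[L]>.19].min(),x[L][h[L]>.19].max())
to(*(o+ex*.13),.29,np.radians(83.94))
E
```

```text
specimen in tray 2595 ((-0.9083480834960938, 0.8585186004638672), (73.80613708496094, 49.88313293457031), 0.5449953079223633) z [0.04385747 0.04526343 0.04655951]
lid slope [0.16343627 0.04553869] angle 1.7328002776217752 top z 0.2107523809929362 x at 0.07501774723884878 0.0845933732737577
t 10.8 pos [0.5091 0.0876 0.282 ] psi 83.99 roll 0.0009 shift [-1.277e-01 -1.000e-04 -7.600e-03] F [-0.1  0.  -0.9]
```

The specimen lies flat on the tray, within 1 mm of centre. Before reaching behind the lid I'll check the room there.

```bash
python3 - <<'E'
from h import *
for n in("top1","side1"):
    W=np.load(n+".npz")["W"].reshape(-1,3)
    for lo,hi in((.22,.3),(.3,.4),(.4,.48),(.48,.56)):
        m=(abs(W[:,1]-.08)<.17)&(W[:,2]>lo)&(W[:,2]<hi)&(W[:,0]>.58); print(n,lo,m.sum(), np.percentile(W[m][:,0],[1,5]).round(3) if m.sum() else '')
th=np.radians(-6.06);ex=np.array([np.cos(th),np.sin(th)]);o=np.array([.5068,.0878])
to(*(o+ex*.114),.282,np.radians(83.94))
E
```

```text
top1 0.22 86 [0.748 0.749]
top1 0.3 1854 [0.748 0.748]
top1 0.4 751 [0.719 0.72 ]
top1 0.48 15154 [0.714 0.72 ]
side1 0.22 31 [0.75 0.75]
side1 0.3 1858 [0.749 0.749]
side1 0.4 1121 [0.721 0.721]
side1 0.48 5675 [0.716 0.721]
t 10.8 pos [0.5091 0.0876 0.282 ] psi 83.99 roll 0.0009 shift [-1.117e-01 -1.000e-04  4.000e-04] F [-0.1  0.  -0.9]
```

>>> arm_command(deltas=[-1,-0.037,0,0,0,-1,-0.037,0,0,0,-1,-0.0377,0,0,0,-1,0,0,0,0,-1,0,0,0,0,-1,0,0,0.035,0,-1,0,0,0.035,0,-1,0,0,0.034,0,-1,0,0,0,0,-1,0,0,0,0])

```text
time: 12.05
position: [0.6199, 0.0761, 0.1779]
tool_rot: [0.052, 0.999, 0.0, 0.001]
ft_force: [-0.0, 0.3, -0.5]
grip_width: 0.0007
grip_force: 0.0
```

>>> arm_command(deltas=[-1,0.008,0,0.001,0,-1,0.007,0,0,0,-1,0.006,0,-0.0005,0,-1,0.006,0,-0.0005,0,-1,0.006,0,0,0,-1,0.007,0,0,0,-1,0.008,0,0,0])

```text
time: 12.92
position: [0.5714, 0.081, 0.1766]
tool_rot: [0.052, 0.999, -0.0, -0.0]
ft_force: [2.4, 0.2, -1.1]
grip_width: 0.0005
grip_force: 0.8
```

>>> arm_command(deltas=[-1,0.007,0,0.0005,0,-1,0.007,0,0.001,0,-1,0.007,0,0.0015,0,-1,0.007,0,0.002,0,-1,0.007,0,0.0025,0,-1,0.007,0,0.003,0,-1,0.0065,0,0.0035,0,-1,0.0065,0,0.0035,0])

```text
time: 13.92
position: [0.5168, 0.0868, 0.1591]
tool_rot: [0.052, 0.999, 0.0, -0.0]
ft_force: [1.5, 0.2, 0.2]
grip_width: 0.0006
grip_force: 0.5
```

>>> arm_command(deltas=[-1,0.006,0,0.004,0,-1,0.006,0,0.0045,0,-1,0.0055,0,0.005,0,-1,0.0055,0,0.005,0,-1,0.005,0,0.0055,0,-1,0.005,0,0.0055,0,-1,0.0035,0,0.0055,0,-1,0.0035,0,0.0055,0,-1,0.0035,0,0.0055,0])

```text
time: 15.05
position: [0.4739, 0.0913, 0.1129]
tool_rot: [0.052, 0.999, -0.0, -0.0]
ft_force: [-0.1, 0.2, 0.1]
grip_width: 0.0002
grip_force: 0.3
```

```bash
python3 - <<'E'
from h import *
im,d,p=grab("side","s2.png");W=world(p,d)
th=np.radians(-6.06);ex=np.array([np.cos(th),np.sin(th)]);ey=np.array([-ex[1],ex[0]]);o=np.array([.5068,.0878])
X=(W[...,:2]-o)@ex;Y=(W[...,:2]-o)@ey;H=W[...,2]
m=(X>-.08)&(X<.06)&(Y<-.035)&(Y>-.075)&(H>.07)&(H<.2);f=np.polyfit(X[m],H[m],1);print(m.sum(),'lid angle',-np.arctan(f[0]),'outer z at X=0',f[1])
q=status.get_obs()["position"];print(q,(q[:2]-o)@ex)
E
```

```text
363 lid angle 0.25879951861220396 outer z at X=0 0.09689356772383498
[0.47263415 0.09138081 0.11229422] -0.03435295696366908
```

>>> arm_command(deltas=[-1,0.0025,0,0.004,0,-1,0.002,0,0.004,0,-1,0.002,0,0.004,0,-1,0.002,0,0.004,0,-1,0.0005,0,0.003,0,-1,0,0,0,0])

```text
time: 15.85
position: [0.4647, 0.0922, 0.094]
tool_rot: [0.052, 0.999, -0.0, -0.001]
ft_force: [-0.8, -0.4, 0.4]
grip_width: 0.0005
grip_force: 0.0
```

>>> arm_command(deltas=[-1,0,0,0.0015,0,-1,0,0,0.0015,0,-1,0,0,0.001,0,-1,0,0,0,0])

```text
time: 16.35
position: [0.4651, 0.0922, 0.0902]
tool_rot: [0.052, 0.999, -0.0, 0.0]
ft_force: [-0.5, 0.3, 1.1]
grip_width: 0.0008
grip_force: 0.0
```

>>> arm_command(deltas=[-1,0,0,0.001,0,-1,0,0,0.001,0,-1,0,0,0,0])

```text
time: 16.73
position: [0.4652, 0.0922, 0.0882]
tool_rot: [0.052, 0.999, -0.0, 0.0]
ft_force: [-0.2, 0.2, -0.6]
grip_width: 0.0002
grip_force: 0.0
```

>>> arm_command(deltas=[-1,0,0,0.001,0,-1,0,0,0.001,0,-1,0,0,0,0])

```text
time: 17.1
position: [0.4651, 0.0922, 0.0863]
tool_rot: [0.052, 0.999, -0.0, -0.0]
ft_force: [-0.1, 0.2, 1.9]
grip_width: 0.0004
grip_force: 0.7
```

>>> arm_command(deltas=[-1,0,0,0.0005,0,-1,0,0,0.0005,0,-1,0,0,0,0])

```text
time: 17.48
position: [0.465, 0.0922, 0.0856]
tool_rot: [0.052, 0.999, -0.0, -0.0]
ft_force: [-1.7, 0.4, 4.9]
grip_width: 0.0008
grip_force: 2.5
```

>>> arm_command(deltas=[-1,0,0,0.0005,0,-1,0,0,0.0005,0,-1,0,0,0,0])

```text
time: 17.85
position: [0.4649, 0.0923, 0.0847]
tool_rot: [0.052, 0.999, -0.0, -0.0]
ft_force: [-2.1, 0.4, 5.6]
grip_width: 0.0004
grip_force: 3.1
```

>>> arm_command(deltas=[-1,0,0,0.0005,0,-1,0,0,0.0005,0,-1,0,0,0,0])

```text
time: 18.23
position: [0.4648, 0.0923, 0.0838]
tool_rot: [0.052, 0.999, -0.0, -0.0]
ft_force: [-1.6, -0.2, 8.1]
grip_width: 0.0004
grip_force: 3.6
```

>>> arm_command(deltas=[-1,0,0,0.0005,0,-1,0,0,0,0])

```text
time: 18.48
position: [0.4647, 0.0923, 0.0834]
tool_rot: [0.052, 0.999, -0.0, -0.0]
ft_force: [-3.1, -0.1, 7.1]
grip_width: 0.0006
grip_force: 3.9
```

>>> arm_command(deltas=[-1,0,0,0.0005,0,-1,0,0,0,0])

```text
time: 18.73
position: [0.4647, 0.0923, 0.0829]
tool_rot: [0.052, 0.999, -0.0, -0.0]
ft_force: [-2.1, -0.1, 8.8]
grip_width: 0.0005
grip_force: 4.1
```

>>> arm_command(deltas=[-1,0,0,0.0005,0,-1,0,0,0,0])

```text
time: 18.98
position: [0.4646, 0.0923, 0.0824]
tool_rot: [0.052, 0.999, -0.0, -0.0]
ft_force: [-2.6, -0.5, 8.4]
grip_width: 0.0003
grip_force: 4.3
```

>>> arm_command(deltas=[-1,0,0,0.0005,0,-1,0,0,0,0])

```text
time: 19.23
position: [0.4646, 0.0923, 0.0819]
tool_rot: [0.052, 0.999, -0.0, -0.0]
ft_force: [-3.4, 0.4, 8.8]
grip_width: 0.0
grip_force: 4.3
```

>>> arm_command(deltas=[-1,0,0,0.0005,0,-1,0,0,0,0])

```text
time: 19.48
position: [0.4645, 0.0923, 0.0814]
tool_rot: [0.052, 0.999, -0.0, -0.0]
ft_force: [-2.1, -0.0, 8.8]
grip_width: 0.0006
grip_force: 4.3
```

>>> arm_command(deltas=[-1,0,0,0.0005,0,-1,0,0,0,0])

```text
time: 19.73
position: [0.4645, 0.0923, 0.0808]
tool_rot: [0.052, 0.999, -0.0, -0.001]
ft_force: [-1.9, 0.3, 9.0]
grip_width: 0.0005
grip_force: 4.2
```

>>> arm_command(deltas=[-1,0,0,0.0005,0,-1,0,0,0,0])

```text
time: 19.98
position: [0.4644, 0.0923, 0.0804]
tool_rot: [0.052, 0.999, -0.0, -0.001]
ft_force: [-2.2, -0.1, 8.7]
grip_width: 0.0003
grip_force: 4.2
```

>>> arm_command(deltas=[-1,0,0,0.0005,0,-1,0,0,0,0])

```text
time: 20.23
position: [0.4644, 0.0923, 0.0799]
tool_rot: [0.052, 0.999, -0.0, -0.001]
ft_force: [-3.2, -0.5, 8.9]
grip_width: 0.0004
grip_force: 4.4
```

>>> arm_command(deltas=[-1,0,0,0.0005,0,-1,0,0,0,0])

```text
time: 20.48
position: [0.4643, 0.0923, 0.0794]
tool_rot: [0.052, 0.999, -0.0, -0.001]
ft_force: [-3.1, -0.2, 8.8]
grip_width: 0.0007
grip_force: 4.6
```

>>> arm_command(deltas=[-1,0,0,0.0005,0,-1,0,0,0,0])

```text
time: 20.72
position: [0.4643, 0.0923, 0.079]
tool_rot: [0.052, 0.999, -0.0, -0.001]
ft_force: [-2.9, 0.0, 9.8]
grip_width: 0.0006
grip_force: 4.9
```

>>> arm_command(deltas=[-1,0,0,0.0005,0,-1,0,0,0,0])

```text
time: 20.98
position: [0.4643, 0.0923, 0.0786]
tool_rot: [0.052, 0.999, -0.0, -0.001]
ft_force: [-3.2, 0.4, 11.4]
grip_width: 0.0004
grip_force: 5.3
```

>>> arm_command(deltas=[-1,0,0,0.0005,0,-1,0,0,0,0])

```text
time: 21.22
position: [0.4642, 0.0923, 0.0781]
tool_rot: [0.052, 0.999, -0.0, -0.001]
ft_force: [-2.5, -0.4, 11.6]
grip_width: 0.0004
grip_force: 5.6
```

>>> arm_command(deltas=[-1,0,0,0.0005,0,-1,0,0,0,0])

```text
time: 21.48
position: [0.4642, 0.0923, 0.0776]
tool_rot: [0.052, 0.999, -0.0, -0.001]
ft_force: [-3.4, -0.9, 12.0]
grip_width: 0.0002
grip_force: 5.8
```

>>> arm_command(deltas=[-1,0,0,0.0005,0,-1,0,0,0,0])

```text
time: 21.72
position: [0.4642, 0.0923, 0.0771]
tool_rot: [0.052, 0.999, -0.0, -0.001]
ft_force: [-4.4, 0.3, 10.7]
grip_width: 0.0005
grip_force: 5.7
```

>>> arm_command(deltas=[-1,0,0,0.0005,0,-1,0,0,0,0])

```text
time: 21.98
position: [0.4642, 0.0923, 0.0766]
tool_rot: [0.052, 0.999, -0.0, -0.001]
ft_force: [-2.5, 0.1, 11.2]
grip_width: 0.0008
grip_force: 5.3
```

>>> arm_command(deltas=[-1,0,0,0.0005,0,-1,0,0,0,0])

```text
time: 22.22
position: [0.4641, 0.0923, 0.0758]
tool_rot: [0.052, 0.999, -0.0, -0.001]
ft_force: [-2.7, -0.2, 8.5]
grip_width: 0.0003
grip_force: 4.2
```

>>> arm_command(deltas=[-1,0,0,0.0005,0,-1,0,0,0,0])

```text
time: 22.48
position: [0.4641, 0.0923, 0.0756]
tool_rot: [0.052, 0.999, -0.0, -0.001]
ft_force: [-2.9, 0.7, 11.7]
grip_width: 0.0003
grip_force: 5.8
```

Force fell to 8.5 N at z = 75.8 mm, as expected when the bolt springs over, then rose steeply. One more half step should confirm the rubber stop.

>>> arm_command(deltas=[-1,0,0,0.0005,0,-1,0,0,0,0])

```text
time: 22.72
position: [0.4641, 0.0923, 0.0754]
tool_rot: [0.052, 0.999, -0.0, -0.001]
ft_force: [-3.7, 0.2, 13.5]
grip_width: 0.0004
grip_force: 7.0
```

>>> arm_command(deltas=[-1,0,0,-0.002,0,-1,0,0,-0.002,0,-1,0,0,-0.002,0,-1,0,0,0,0])

```text
time: 23.22
position: [0.4653, 0.0922, 0.0803]
tool_rot: [0.052, 0.999, -0.0, 0.0]
ft_force: [0.4, -0.8, 0.3]
grip_width: 0.0003
grip_force: 0.0
```

>>> arm_command(deltas=[-1,0,0,-0.02,0,-1,0,0,-0.04,0,-1,0,0,-0.05,0,-1,0,0,-0.05,0,-1,0,0,0,0,-1,0,0,0,0])

```text
time: 23.98
position: [0.4644, 0.0922, 0.2398]
tool_rot: [0.052, 0.999, -0.0, -0.001]
ft_force: [-0.5, -0.2, -0.6]
grip_width: 0.0004
grip_force: 0.0
```

```bash
python3 - <<'E'
from h import *
th=np.radians(-6.06);ex=np.array([np.cos(th),np.sin(th)]);ey=np.array([-ex[1],ex[0]]);o=np.array([.5068,.0878])
for k in range(2):
  for n in("wrist","side"):
    im,d,p=grab(n,f"{n}_end{k}.png");W=world(p,d)
    X=(W[...,:2]-o)@ex;Y=(W[...,:2]-o)@ey;H=W[...,2]
    m=(X>-.055)&(X<.05)&(abs(Y)>.03)&(abs(Y)<.072)&(H>.06)&(H<.13)
    f=np.polyfit(X[m],H[m],1);print(n,m.sum(),'angle',-np.arctan(f[0]),'z at front X=-.055',np.polyval(f,-.055),'at hinge',np.polyval(f,.063))
print(status.get_obs()["time"])
E
```

```text
wrist 4636 angle -0.02168247474176488 z at front X=-.055 0.07149578271020457 at hinge 0.07405471575245232
side 595 angle -0.024910254133505158 z at front X=-.055 0.07416777009398211 at hinge 0.07710778822098886
wrist 4536 angle -0.023819216027541917 z at front X=-.055 0.0714703922864719 at hinge 0.07428159144718068
side 610 angle -0.0237721547168707 z at front X=-.055 0.074370184246654 at hinge 0.07717582702708134
24.175
```

View pics/wrist_end1.png

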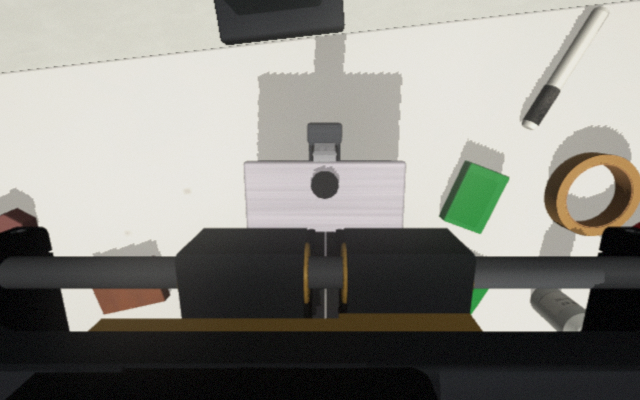

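The lid (pad at (325,184), latch at (324,135)) stays shut at about -0.023 rad with the robot clear, so the catch holds and I'll hand in.

```bash
python3 -c "
from rig import order
print(order.hand_in())"
```

```text
the job is handed in; nothing more can be done
None
```

The resin specimen is flat on the tray, about 1 mm from its middle, and the lid is latched and holding by itself at about -0.023 rad; pressing read at most 13.5 N, and the job is handed in (no verdict was returned).

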